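Load the maker's-mark plate under the sprung clips

TASK

Pick up the brass marking plate by its red grip, lay it flat in the open front end of the dark steel holder and slide it in under the two orange sprung clips, so that they ride up over it, until both clips have snapped down into the groove across the plate. Feel your way and be gentle: while sliding, never push it against the holder, the clips or the stop with more than about 25 N. Let go, and leave the other plate and everything else on the bench where it is.

Things in the scene. Friction and masses are not known exactly. Their poses are not given: they have to be found in the camera images.
- bed: plate holder fixed to the bench: dark steel bed; origin at the footprint's centre on the bench, z up, x = the way the plate slides in. Bed top 20 mm above the bench, x -110 (open front) to +100 mm, 130 mm wide. Aluminium guide rails, 7 mm high, leave a straight channel 63 mm wide from x = -25 mm on. A bridge across the bed carries clips and a brass stop bar; tops at most 30 mm over the bed
- bed_mouth (a point): point on the bed top, on the centre line, at x = -57 mm of the bed, where the guide rails begin: here they are 78 mm apart and narrow to 63 mm over the next 32 mm. Axes as the bed's
- bed_clips (a point): bed-top point (centre line, x = +40 mm) under the clips' rollers when the bridge is at its middle setting. The bridge is clamped anywhere from 12 mm nearer to 12 mm farther and this is NOT measured: feel for it. The stop's face is 35.5 mm past the rollers: with the plate against it the clips sit in its groove. Sliding takes some 3 to 12 N; past the snap only the rigid stop lies ahead
- plate_grip (a point): centre of the red grip of the brass plate, which lies on the bench. Axes are the plate's: z up, x towards its nose. The grip is a block 22 mm along x, 14 mm along y, 40 mm high, standing on the plate; this point is 28 mm above the plate's underside. Plate 110 x 60 x 8 mm, about 0.33 kg, reaching 98 mm ahead of this point and 12 mm behind. In the holder this point is 48 mm above the bench
- plate_groove (a point): middle of the floor of the groove across the brass plate, 12 mm wide and 4 mm deep, 63 mm ahead of the grip's centre and 35 mm behind the nose. Axes are the plate's. The last 18 mm of the nose slope down to 1.5 mm thick, its corners drawn in by 5 mm
- spare_grip (a point): the same point of the spare plate, to be left alone: same shape, aluminium-coloured with a blue grip
- clip_left (a joint): angle (rad) of the clip on the bed's +y side: an orange arm hinged beside the channel, with a free-turning steel roller 10 mm across on its end, 21 mm off the channel's centre line. 0 = down, nothing under it (roller 2.5 mm above the bed); about 0.17 = riding on the plate's full thickness; about 0.05 = snapped into the groove. A spring of about 1.5 N at the roller presses it down.
- clip_right (a joint): the same for the clip on the -y side
- slipper_mid (a point): a brown leather slipper, 250 mm long, pointed toe, 60 mm high; the point is its centre 20 mm up; to be left alone
- gluepot_mid (a point): an empty white open pot, 72 mm across, 60 mm high; the point is its centre; to be left alone
- phone_mid (a point): a black phone lying flat, 150 x 74 x 9 mm; the point is its centre; to be left alone
- awl_grip (a point): an awl-like hand tool lying flat; the point is on its handle; to be left alone
- waxtin_mid (a point): a steel wax tin, 70 mm across, 45 mm high; the point is its centre; to be left alone
Things that resemble listed ones, but are neither listed nor needed, are in the scene too. There is more than one size of the part that bears plate_grip; the job needs the middle-sized.

How it is judged:
By the outcome, as a careful person would: the job done as asked, in the order asked, and still so for the second after the job is handed in, with the robot touching nothing.
It also fails if it takes over 64 s, if anything falls off the work surface, if the arm or the gripper's body presses on something with over 40 N, if the wrist force passes 120 N, or if a joint passes its speed limit or range.

ROBOT

A 7-joint arm with a two-finger parallel gripper is mounted at the origin on the work surface. World frame = base frame: x ahead of the robot, y to its left, z up, the work surface at z = 0. Lengths are in m, angles in rad, forces in N, time in s.
With the tool pointing down it reaches from about 0.4 to 0.875 m from the base axis. Payload 19.3 kg.
Tool frame: the origin (TCP) lies at the very end of the fingers, on their centre line; the grasp point (between the pads) lies 19 mm behind it; z points along the fingers, y is the line along which they close (so a half turn about z gives the same grasp; the last joint's range is limited). The gripper opens to 85 mm and grips with 20 to 120 N. Pads are 22 mm wide; open, the fingers measure 114 mm over their backs; the gripper's body (76 mm by 85 mm) begins 54 mm behind the grasp point. The pads swing forward as they close: fully open they stand 13 mm farther back than shut.
Start: joints at [1.038, 0.521, -0.036, 1.599, 0.021, 1.021, -0.113], TCP at [0.279, -0.559, 0.231] pointing down, gripper open.
Joint ranges: [-2.91, 2.91], [-0.3, 2.13], [-1.5, 1.42], [0.17, 2.43], [-1.26, 4.41], [0.16, 1.93], [-2.52, 2.52]. Speed limits (rad/s): [1.89, 1.89, 2.39, 2.39, 3.01, 3.01, 3.01].

INTERFACE

Orientations are given as [roll, pitch, yaw] about the fixed x, y, z axes, in that order (R = Rz(yaw) Ry(pitch) Rx(roll)).
In Python, from workcell import bot gives the robot as it stands.
- The arm moves only by the tool carry_out, never from a script. Its argument "rows" is a list that holds one entry, the list of rows, each a list of 4 numbers: the shift along the tool's x, y, z in m, then the turn about the tool's z in degrees. In form: [[[x, y, z, twist], ...]]. A call has 1 to 12 rows; each row is the pose to reach, as a shift and turn from the pose commanded when the call began, along the tool's axes at that moment; what a row does not reach only later rows make up. A row lasts 1/12 s, in which the tool goes at most 41.7 mm and 7.16 degrees, less where a joint would pass 70% of its speed; a pose out of reach is approached as far as the arm can. A call with a gripper value outside its range is refused whole. "grip" is the finger opening in m, from 0 to 0.0854, set as the call begins (left out, the last holds). The fingers move at their own pace and stop on an object; "grip_force" is the grip in N (left out, the last holds). Time passes only in rows, so rows that repeat a pose let the fingers close. It gives the time, the measured TCP pose, the force, the opening and the grip force at its end, in the units of the state.
- bot.observe(): the state, without advancing time (a new reading comes with each control period).
- bot.grab_frame(name): name is "side" or "top" or "wrist"; returns a dict with "pixels" (384x512x3 uint8, red, green, blue), "K" (3x3 intrinsics, pixels), "k1" (the pictures are not rectified: a ray, as slopes to the right and down, at radius r is drawn at 1 + k1 r^2 times it, then the intrinsics apply), "pose" (4x4, takes a point from camera to world coordinates). Camera axes: x right, y down, z forward; pixel columns grow to the right and rows downward; lengths in m; the calibration is good to about 2 mm. A picture is of the moment at which its call begins. There is no depth.
- bot.job_done(): hands the job in; it is judged then, once.
Trained networks look in a picture, given as the dict that the camera call returned (one of the last four; its "shot" number tells which), for a name from the list of things; names that differ only in an ending like _2 or _b are one class to them, and where a whole thing is asked for, a point or a joint stands for the part that bears it (a point fixed in the world has none). Each returns a list of dicts, best first, with "conf" (0 to 1); they miss things now and then, are a little off and sometimes report something else, mostly with a low value. They report only what shows in the picture. A call takes as long as a camera call. They do not tell look-alikes from the thing itself.
- bot.look_for(picture, label): "position" ([column, row] in pixels, amid what is visible of it).
- bot.regions_of(picture, label): "region" (384x512 bool, what is visible of it) and "position" ([column, row] in pixels, amid what is visible of it).
- bot.spot_point(picture, label): "position" ([column, row] in pixels: a listed point, or the origin of a listed thing).
The state is a dict: "clock": time; "qpos": joint angles; "qd": joint speeds; "joint_efforts": joint torques, N m; "position": TCP position; "tool_rot": TCP orientation; "force": force on the tool from outside, world axes, zero at the start; "moment": the same for the moment, N m; "grip_width": finger opening in m; "finger_force": force on a finger pad.
Only numpy, scipy, OpenCV 4.12 (cv2) and the standard library are available. Lean on these libraries where they do the work, as an engineer would, in place of code of your own. Each camera call takes 0.05 s, during which the arm holds its last target. There are 200 camera calls.

## Working session

There is one attempt and no reset: what is moved stays moved. The work goes in short steps, Python scripts to look and compute and a tool call to move; the robot and the scene stay as the last step left them, time stands still between calls to the robot, and variables do not carry over. Pictures are saved under pics/ and viewed, at most 10 in all, crops included, and the job is handed in when it is done.

Besides the shell and the picture viewer there is one more tool, called as name(argument=value, ...), one argument or row to a line, values as JSON. carry_out: Moves the arm, as the interface text tells. Its arguments: {"type":"object","properties":{"rows":{"type":"array","items":{"type":"array","items":{"type":"array","items":{"type":"number"}}}},"grip":{"type":"number"},"grip_force":{"type":"number"}},"required":["rows"]}

```bash
mkdir -p pics; cat > h.py <<'E'
import numpy as np,cv2
from workcell import bot
def ray(f,p):
    K=f["K"];d=np.array([(p[0]-K[0,2])/K[0,0],(p[1]-K[1,2])/K[1,1]]);u=d.copy()
    for _ in range(30): u=d/(1+f["k1"]*(u@u))
    T=np.array(f["pose"]);return T[:3,3],T[:3,:3]@np.array([u[0],u[1],1])
def at(f,p,z):
    o,d=ray(f,p);return o+d*(z-o[2])/d[2]
def proj(f,X):
    T=np.array(f["pose"]);c=T[:3,:3].T@(np.array(X)-T[:3,3]);u=c[:2]/c[2];u=u*(1+f["k1"]*(u@u))
    K=f["K"];return np.array([K[0,0]*u[0]+K[0,2],K[1,1]*u[1]+K[1,2]])
def save(f,n,crop=None,s=1):
    im=cv2.cvtColor(np.array(f["pixels"]),cv2.COLOR_RGB2BGR)
    if crop: x0,y0,x1,y1=crop;im=im[y0:y1,x0:x1]
    cv2.imwrite("pics/"+n,cv2.resize(im,None,fx=s,fy=s,interpolation=cv2.INTER_CUBIC))
Z=dict(bed=0,bed_mouth=.02,bed_clips=.02,plate_grip=.028,plate_groove=.004,spare_grip=.028)
E
cat > a.py <<'E'
from h import *
np.set_printoptions(precision=4,suppress=True)
print(bot.observe())
for c in("top","side"):
    f=bot.grab_frame(c);save(f,c+"0.png",s=1.5);print(c,f["pose"])
    for l in Z:
        for r in bot.spot_point(f,l)[:4]: print(l,r["position"],round(r["conf"],2),at(f,r["position"],Z[l]))
E
python3 a.py
```

```text
{'clock': 0.0, 'qpos': array([ 1.0378,  0.522 , -0.0363,  1.6   ,  0.0212,  1.0211, -0.1128]), 'qd': array([-0.0007, -0.0002,  0.0005,  0.0016, -0.0004,  0.0001,  0.0009]), 'joint_efforts': array([ -0.0003, -92.7077,   1.9802, -36.9918,   0.0178,   0.0083,
        -0.0001]), 'position': array([ 0.2788, -0.559 ,  0.2307]), 'tool_rot': array([-3.1405,  0.0001,  0.4628]), 'force': array([-0.2413, -0.3199,  0.2052]), 'moment': array([ 0.0244, -0.0035, -0.0556]), 'finger_force': 0.0, 'grip_width': 0.08529706703038872}
top [[ 0.013  -0.9929  0.1182  0.3971]
 [-0.9999 -0.0135 -0.0038  0.0142]
 [ 0.0054 -0.1182 -0.993   1.262 ]
 [ 0.      0.      0.      1.    ]]
bed [205.4, 171.7] 0.81 [0.5863 0.1229 0.    ]
bed [417.4, 151.8] 0.56 [ 0.6486 -0.4472  0.    ]
bed_mouth [211.2, 190.8] 0.97 [0.533  0.1049 0.02  ]
bed_clips [203.1, 153.6] 0.93 [0.6314 0.1284 0.02  ]
plate_grip [284.5, 212.3] 0.95 [ 0.4788 -0.0863  0.028 ]
plate_grip [253.8, 246.3] 0.72 [ 0.3905 -0.008   0.028 ]
plate_grip [200.6, 248.2] 0.55 [0.3839 0.1282 0.028 ]
plate_grip [85.8, 195.1] 0.37 [0.5164 0.4302 0.028 ]
plate_groove
[... 212 characters left out ...]
.028 ]
side [[-0.9825 -0.1106  0.1501  0.333 ]
 [-0.1862  0.6279 -0.7557  1.0692]
 [-0.0107 -0.7704 -0.6375  0.9318]
 [ 0.      0.      0.      1.    ]]
bed [245.1, 219.6] 0.89 [0.5851 0.1243 0.    ]
bed_mouth [262.8, 215.0] 0.59 [0.5322 0.1161 0.02  ]
bed_clips [233.6, 213.8] 0.62 [0.619  0.1262 0.02  ]
plate_grip [313.0, 218.7] 0.8 [0.3834 0.1143 0.028 ]
plate_grip [292.8, 174.0] 0.7 [ 0.471  -0.0856  0.028 ]
plate_grip [317.8, 191.8] 0.51 [ 0.3816 -0.0094  0.028 ]
plate_grip [243.8, 310.2] 0.35 [0.5119 0.4557 0.028 ]
plate_groove [324.9, 191.8] 0.74 [ 0.3606 -0.042   0.004 ]
plate_groove [273.7, 178.5] 0.69 [ 0.5338 -0.0811  0.004 ]
spare_grip [288.8, 139.6] 0.56 [ 0.5139 -0.2843  0.028 ]
```

View pics/top0.png

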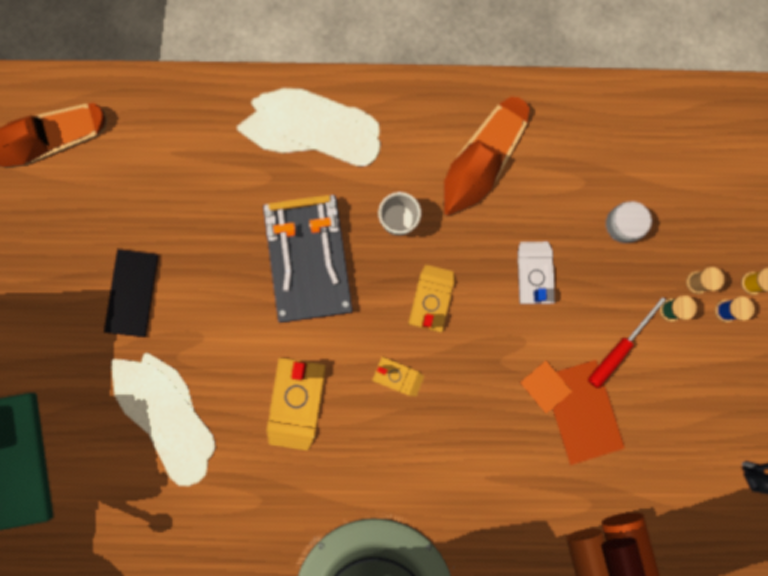

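View pics/side0.png

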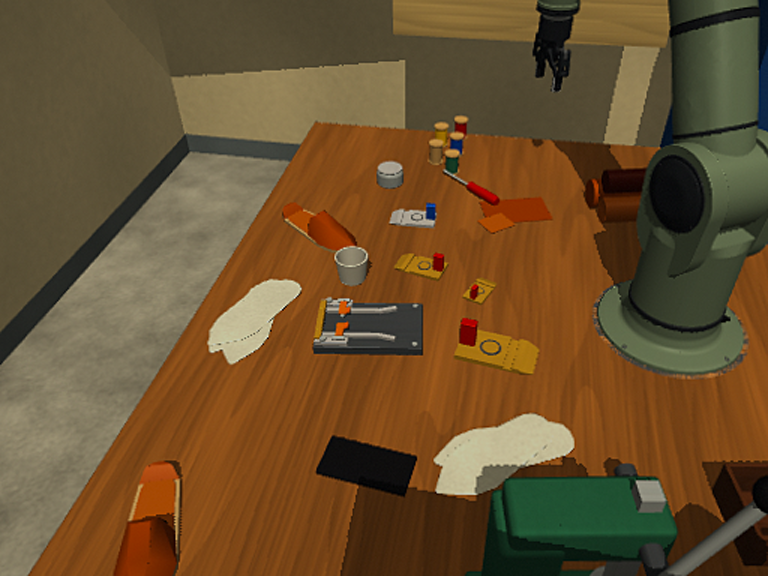

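The top view shows three brass plates: large at (297,400), medium at (430,300) and small at (397,376), plus the white spare at (537,272). The holder is at (307,258), with its open front towards the robot. The target is the medium plate. I'll move the wrist camera nearer to it.

carry_out(
  rows=[
    [[0.03,-0.03,-0.02,4],[0.06,-0.06,-0.04,8],[0.09,-0.09,-0.06,12],[0.12,-0.12,-0.07,16],[0.15,-0.15,-0.07,20],[0.18,-0.18,-0.07,24],[0.21,-0.21,-0.07,28],[0.24,-0.24,-0.07,32],[0.27,-0.27,-0.07,36],[0.3,-0.3,-0.07,40],[0.33,-0.33,-0.07,43],[0.36,-0.36,-0.07,43]],
  ],
  grip=0.06,
)

```text
clock: 1.7
position: [0.4334, -0.0961, 0.3017]
tool_rot: [3.142, -0.001, -0.292]
force: [1.9, -0.7, 0.4]
grip_width: 0.06
finger_force: 0.0
```

```bash
cat > b.py <<'E'
from h import *
import sys
np.set_printoptions(precision=4,suppress=True)
s=bot.observe();print(s["clock"],s["position"],s["tool_rot"],s["force"])
f=bot.grab_frame("wrist");save(f,sys.argv[1],s=1.5);print(f["pose"])
for l in Z:
    for r in bot.spot_point(f,l)[:3]: print(l,r["position"],round(r["conf"],2),at(f,r["position"],Z[l]))
E
python3 b.py w1.png
```

```text
1.7 [ 0.4334 -0.0961  0.3017] [ 3.1415 -0.0009 -0.2916] [ 1.9144 -0.7422  0.3779]
[[-0.2896 -0.9219 -0.2573  0.4992]
 [-0.9572  0.2784  0.0799 -0.116 ]
 [-0.002   0.2694 -0.963   0.4443]
 [ 0.      0.      0.      1.    ]]
bed [80.2, 104.8] 0.77 [0.586  0.1264 0.    ]
bed_mouth [98.0, 141.5] 0.57 [0.5293 0.1118 0.02  ]
bed_clips [54.0, 78.2] 0.81 [0.6253 0.1361 0.02  ]
plate_grip [120.2, 243.5] 0.78 [0.3821 0.1388 0.028 ]
plate_grip [210.9, 209.4] 0.69 [ 0.3932 -0.0083  0.028 ]
plate_grip [247.8, 139.6] 0.56 [ 0.4709 -0.0874  0.028 ]
plate_groove [240.0, 93.4] 0.84 [ 0.5318 -0.0943  0.004 ]
plate_groove [141.9, 282.7] 0.83 [0.3017 0.1478 0.004 ]
plate_groove [245.2, 211.5] 0.72 [ 0.3692 -0.0502  0.004 ]
spare_grip [383.8, 54.2] 0.97 [ 0.5242 -0.2837  0.028 ]
spare_grip [95.3, 143.3] 0.72 [0.5276 0.1122 0.028 ]
```

View pics/w1.png

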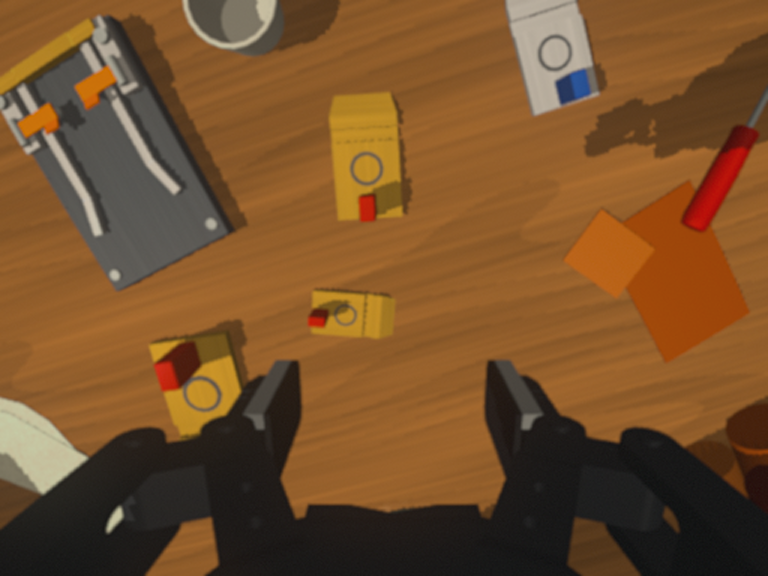

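The wrist view shows the medium plate at about (368,160), nose up, with its grip at (368,208). The holder is at upper left, with front corners (120,291) and (232,232).

```bash
cat > c.py <<'E'
from h import *
np.set_printoptions(precision=4,suppress=True)
f=bot.grab_frame("wrist")
g=lambda x,y,z:at(f,(x/1.5,y/1.5),z)
def yaw(a,b):d=b-a;return np.degrees(np.arctan2(d[1],d[0]))
a,b,c,d=g(338,221,.008),g(404,215,.008),g(331,128,.008),g(398,128,.008)
print(a,b,c,d,yaw(a,c),yaw(b,d),yaw(b,a)-90,np.linalg.norm(a-b),np.linalg.norm(a-c))
a,b,d=g(120,291,.02),g(232,232,.02),g(105,15,.02)
print(a,b,d,yaw(b,a)-90,yaw(b,d),np.linalg.norm(a-b),np.linalg.norm(b-d))
a,b=g(115,275,.02),g(211,224,.02);print(yaw(b,a)-90,(a+b)/2)
a,b=g(100,233,.027),g(178,190,.027);print("rails",a,b,yaw(b,a)-90,np.linalg.norm(a-b),(a+b)/2)
im=np.array(f["pixels"])
for l in("plate_grip","bed"):
    for r in bot.regions_of(f,l)[:3]:print(l,r["position"],r["conf"],cv2.minAreaRect(np.argwhere(r["region"])[:,::-1].astype(np.float32)))
E
python3 c.py
```

```text
[ 0.4676 -0.0558  0.008 ] [ 0.4552 -0.1164  0.008 ] [ 0.5481 -0.0758  0.008 ] [ 0.5308 -0.133   0.008 ] -13.967425665173892 -12.407419547902034 -11.595222878781343 0.0618218356768697 0.08289354353167376
[0.4671 0.1662 0.02  ] [0.4875 0.0392 0.02  ] [0.6936 0.0779 0.02  ] 9.14843246592578 10.626625297413373 0.1286304672067126 0.20972800186845586
8.958385785790824 [0.4915 0.1096 0.02  ]
rails [0.5237 0.1559 0.027 ] [0.5371 0.0695 0.027 ] 8.803524570015725 0.087373149240532 [0.5304 0.1127 0.027 ]
plate_grip [231.6, 207.7] 0.86 ((231.8911590576172, 208.91470336914062), (57.59907150268555, 30.371814727783203), 4.39870548248291)
plate_grip [240.8, 106.3] 0.6 ((241.053466796875, 104.90862274169922), (84.5009994506836, 44.511295318603516), 86.633544921875)
plate_grip [129.9, 249.2] 0.55 ((130.44119262695312, 254.76473999023438), (69.60772705078125, 54.81304931640625), 75.96376037597656)
bed [73.4, 102.9] 0.71 ((69.87286376953125, 101.79608917236328), (171.21075439453125, 98.81392669677734), 61.32685470581055)
```

carry_out(
  rows=[
    [[0.01,-0.005,0.03,-2],[0.02,-0.01,0.06,-3.7],[0.03,-0.015,0.09,-3.7],[0.034,-0.0186,0.12,-3.7],[0.034,-0.0186,0.15,-3.7],[0.034,-0.0186,0.18,-3.7],[0.034,-0.0186,0.18,-3.7],[0.034,-0.0186,0.18,-3.7]],
  ],
)

```text
clock: 2.87
position: [0.4704, -0.0902, 0.121]
tool_rot: [3.141, 0.003, -0.224]
force: [0.9, 0.4, 1.5]
grip_width: 0.0598
finger_force: 0.0
```

```bash
python3 b.py w2.png
```

```text
2.8667 [ 0.4704 -0.0902  0.121 ] [ 3.1413  0.0026 -0.2237] [0.8503 0.3759 1.4913]
[[-0.2239 -0.9378 -0.2653  0.5379]
 [-0.9746  0.215   0.0627 -0.1057]
 [-0.0017  0.2726 -0.9621  0.2633]
 [ 0.      0.      0.      1.    ]]
bed_mouth [8.7, 182.4] 0.8 [0.5322 0.1152 0.02  ]
plate_grip [191.3, 303.7] 0.95 [ 0.3925 -0.0081  0.028 ]
plate_grip [256.8, 198.8] 0.68 [ 0.4735 -0.0866  0.028 ]
plate_groove [241.8, 299.5] 0.83 [ 0.3717 -0.0474  0.004 ]
plate_groove [254.4, 114.6] 0.68 [ 0.5366 -0.0989  0.004 ]
spare_grip [493.5, 81.7] 0.62 [ 0.5225 -0.2791  0.028 ]
```

View pics/w2.png

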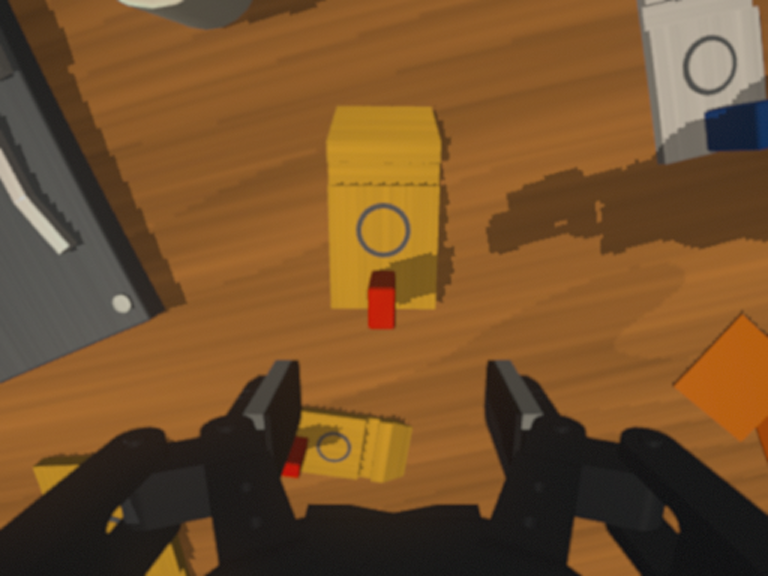

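The wrist view shows the medium plate aligned with the tool, its grip at (382,298) and about 4–5 mm to the left of the finger centre. I'll correct that, descend and close.

carry_out(
  rows=[
    [[0.002,-0.0045,0.02,0],[0.002,-0.0045,0.04,0],[0.002,-0.0045,0.06,0],[0.002,-0.0045,0.075,0],[0.002,-0.0045,0.09,0],[0.002,-0.0045,0.1,0],[0.002,-0.0045,0.107,0],[0.002,-0.0045,0.107,0],[0.002,-0.0045,0.107,0]],
  ],
)

```text
clock: 3.97
position: [0.4741, -0.086, 0.0146]
tool_rot: [3.142, -0.0, -0.223]
force: [0.2, 0.1, 0.8]
grip_width: 0.0598
finger_force: 0.0
```

carry_out(
  rows=[
    [[0,0,0,0],[0,0,0,0],[0,0,0,0],[0,0,0,0],[0,0,0,0],[0,0,0,0],[0,0,0,0],[0,0,0,0]],
  ],
  grip=0.0,
  grip_force=50,
)

```text
clock: 4.63
position: [0.4742, -0.0861, 0.0148]
tool_rot: [3.142, -0.001, -0.223]
force: [-2.1, -0.8, 9.7]
grip_width: 0.0138
finger_force: 49.1
```

carry_out(
  rows=[
    [[0,0,-0.005,0],[0,0,-0.02,0],[0,0,-0.04,0],[0,0,-0.06,0],[-0.008,-0.025,-0.07,-3],[-0.016,-0.055,-0.07,-7],[-0.024,-0.085,-0.07,-11],[-0.032,-0.115,-0.07,-15],[-0.04,-0.145,-0.07,-19],[-0.0537,-0.17,-0.07,-22.3],[-0.0537,-0.179,-0.07,-22.3],[-0.0537,-0.179,-0.07,-22.3]],
  ],
  grip_force=70,
)

```text
clock: 5.63
position: [0.4611, 0.103, 0.0846]
tool_rot: [-3.141, -0.0, 0.17]
force: [1.0, 0.2, -3.7]
grip_width: 0.0132
finger_force: 68.9
```

```bash
python3 b.py w3.png; python3 - <<'E'
from h import *
f=bot.grab_frame("side");save(f,"s3.png",(180,120,380,270),4)
E
```

```text
5.6333 [0.4611 0.103  0.0846] [-3.1407 -0.0004  0.1696] [ 1.0386  0.2109 -3.673 ]
[[ 0.1666 -0.9496 -0.2657  0.5289]
 [-0.986  -0.1613 -0.0422  0.1142]
 [-0.0028  0.269  -0.9631  0.2271]
 [ 0.      0.      0.      1.    ]]
bed [259.1, 22.5] 0.58 [ 0.5866  0.1262 -0.    ]
plate_grip [264.1, 270.7] 0.68 [0.4213 0.0947 0.028 ]
plate_grip [381.0, 322.9] 0.66 [ 0.3914 -0.0016  0.028 ]
plate_groove [262.8, 123.5] 0.88 [0.5215 0.1127 0.004 ]
plate_groove [259.0, 24.2] 0.4 [0.5845 0.1259 0.004 ]
```

View pics/w3.png

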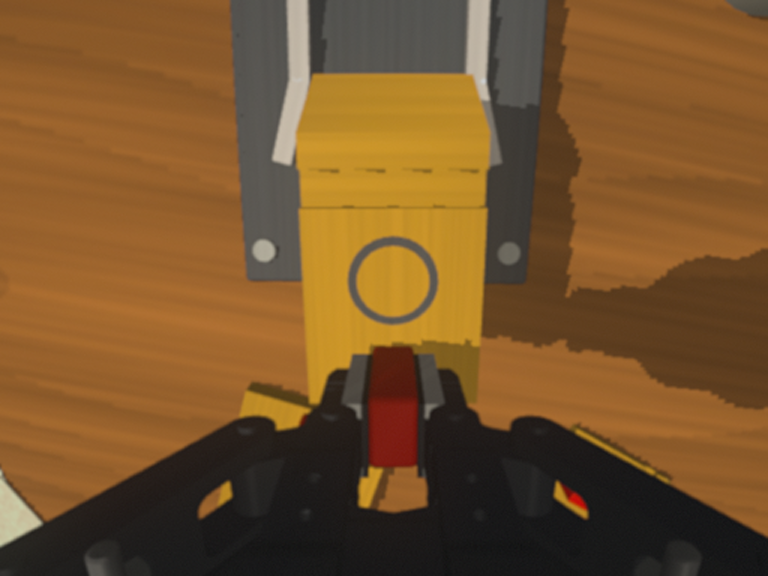

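View pics/s3.png

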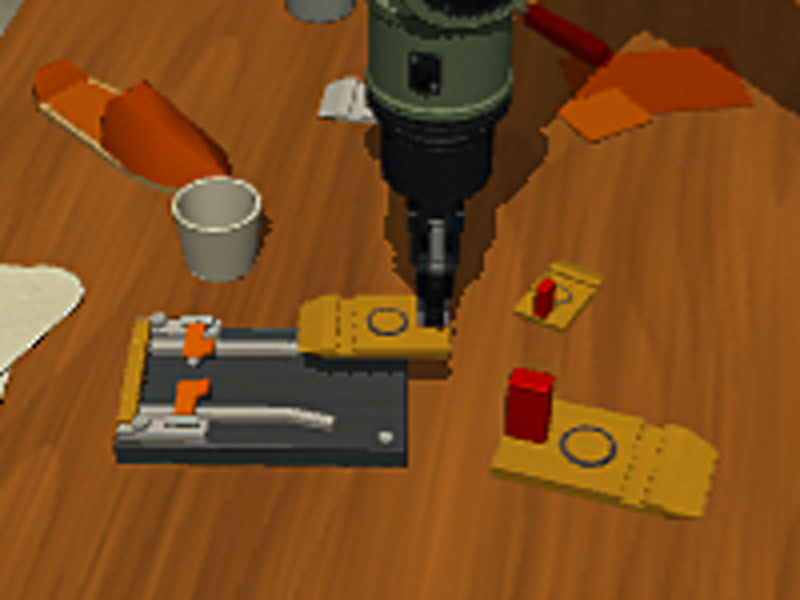

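The plate is held level and square. In the wrist view its axis is at column 393. The bed's front corners are at (248,280) and (525,283), and the screws at (264,250) and (509,253).

```bash
cat > d.py <<'E'
from h import *
np.set_printoptions(precision=4,suppress=True)
s=bot.observe();f=bot.grab_frame("wrist");print(f["K"])
t=s["tool_rot"][2];p=s["position"]
def g(x,y,z):
    d=at(f,(x/1.5,y/1.5),z)-p;return np.array([np.cos(t)*d[0]+np.sin(t)*d[1],np.sin(t)*d[0]-np.cos(t)*d[1]])
for n,a in dict(front=(248,280,525,283,.02),back=(232,2,546,2,.02),screws=(264,250,509,253,.02),rails=(310,5,467,5,.027),rails70=(310,70,466,70,.027),plate_nose=(314,74,473,74,.0714),plate_sh=(298,135,489,135,.0778),plate_mid=(300,207,487,207,.0778),plate_rear=(308,400,478,400,.0778)).items():
    A=g(a[0],a[1],a[4]);B=g(a[2],a[3],a[4]);d=B-A
    print(n,A,B,"mid",(A+B)/2,"w",np.hypot(*d),"skew",np.degrees(np.arctan2(d[0],d[1])))
E
python3 d.py
```

```text
[[309.7417   0.     261.5522]
 [  0.     309.7417 198.4063]
 [  0.       0.       1.    ]]
front [ 0.0195 -0.0667] [0.0179 0.0608] mid [ 0.0187 -0.0029] w 0.12754412251649908 skew -0.7412631918959828
back [ 0.1353 -0.0649] [0.1349 0.0621] mid [ 0.1351 -0.0014] w 0.1269975192810209 skew -0.18838365663389622
screws [ 0.0334 -0.0582] [0.0318 0.0525] mid [ 0.0326 -0.0028] w 0.1107421177328968 skew -0.8251221866749663
rails [ 0.1313 -0.032 ] [0.1311 0.0291] mid [ 0.1312 -0.0015] w 0.06108546312655514 skew -0.19104969117354492
rails70 [ 0.1073 -0.0329] [0.1071 0.0293] mid [ 0.1072 -0.0018] w 0.062229266891775596 skew -0.1742545021735914
plate_nose [ 0.0976 -0.0243] [0.0975 0.0251] mid [0.0975 0.0004] w 0.04941417441647042 skew -0.13194451163660195
plate_sh [ 0.0789 -0.0289] [0.0788 0.0296] mid [0.0789 0.0004] w 0.058501979705262344 skew -0.12307768185989182
plate_mid [ 0.0571 -0.0294] [0.0569 0.03  ] mid [0.057  0.0003] w 0.05933709765735864 skew -0.11177845915816673
plate_rear [-0.0108 -0.0303] [-0.0108  0.0304] mid [-0.0108  0.    ] w 0.06067580275668824 skew -0.07434730924285836
```

carry_out(
  rows=[
    [[0,-0.003,0.01,0.5],[0,-0.003,0.02,0.5],[0,-0.003,0.03,0.5],[0,-0.003,0.038,0.5],[0,-0.003,0.043,0.5],[0,-0.003,0.046,0.5],[0,-0.003,0.047,0.5],[0,-0.003,0.048,0.5],[0,-0.003,0.048,0.5]],
  ],
)

```text
clock: 6.83
position: [0.4609, 0.1034, 0.0364]
tool_rot: [-3.142, -0.0, 0.157]
force: [-0.5, 0.6, -3.0]
grip_width: 0.0131
finger_force: 68.9
```

carry_out(
  rows=[
    [[0,0,0.0005,0],[0,0,0.001,0],[0,0,0.001,0],[0,0,0.001,0]],
  ],
)

```text
clock: 7.17
position: [0.4608, 0.1034, 0.0354]
tool_rot: [-3.142, -0.0, 0.157]
force: [-0.5, 0.6, -3.1]
grip_width: 0.0131
finger_force: 68.9
```

carry_out(
  rows=[
    [[0,0,0.0005,0],[0,0,0.001,0],[0,0,0.001,0],[0,0,0.001,0]],
  ],
)

```text
clock: 7.5
position: [0.4608, 0.1034, 0.0349]
tool_rot: [3.141, -0.0, 0.157]
force: [-5.3, -0.6, 13.6]
grip_width: 0.0131
finger_force: 71.8
```

```bash
python3 - <<'E'
from h import *
s=bot.observe();print(s["position"],s["force"],s["tool_rot"])
f=bot.grab_frame("wrist");save(f,"w4.png",s=1.5)
E
```

```text
[0.46079644 0.10339727 0.03485029] [-5.26442277 -0.61411298 13.62247418] [ 3.14143325e+00 -4.33947732e-04  1.57383319e-01]
```

View pics/w4.png

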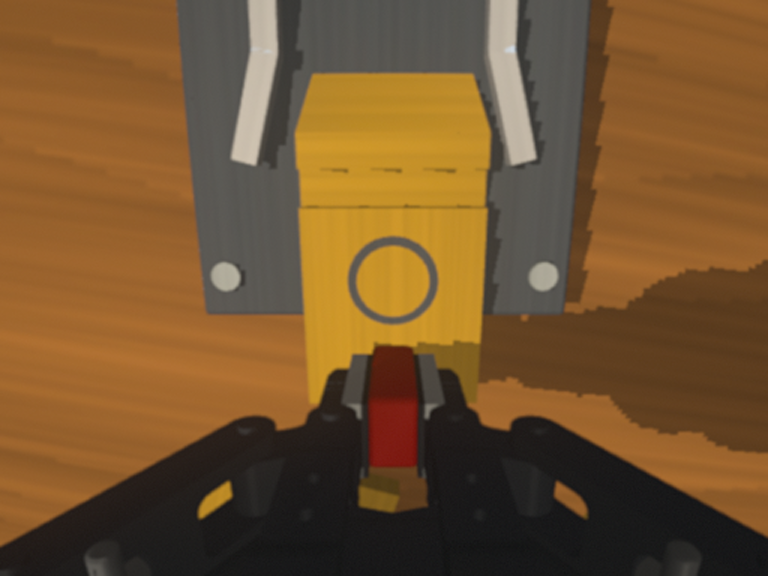

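The plate is touching the bed. The bed axis (screws midway at column 385, rails at 383) is about 2.5 mm left of the plate axis (393). I'll raise slightly, shift left and begin sliding.

carry_out(
  rows=[
    [[0,0,-0.0007,0],[0,-0.001,-0.0007,-0.3],[0,-0.0025,-0.0006,-0.3],[0.003,-0.0025,-0.0005,-0.3],[0.006,-0.0025,-0.0005,-0.3],[0.009,-0.0025,-0.0005,-0.3],[0.012,-0.0025,-0.0005,-0.3],[0.012,-0.0025,-0.0005,-0.3]],
  ],
)

```text
clock: 8.22
position: [0.4722, 0.1079, 0.0349]
tool_rot: [3.141, 0.001, 0.163]
force: [-3.3, -1.4, 6.7]
grip_width: 0.013
finger_force: 70.6
```

```bash
python3 - <<'E'
from h import *
s=bot.observe();print(s["position"],s["force"],s["moment"],s["tool_rot"])
f=bot.grab_frame("wrist");save(f,"w5.png",s=1.5)
E
```

```text
[0.47221549 0.10788141 0.03488988] [-3.27299257 -1.39372238  6.66286931] [-0.10167138  0.37089466 -0.00951283] [3.14147012e+00 5.34835807e-04 1.62716014e-01]
```

View pics/w5.png

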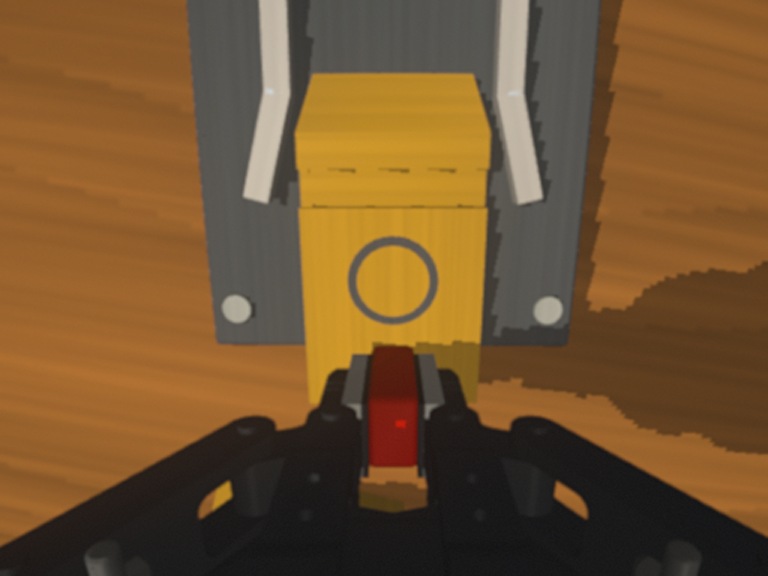

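The plate is now centred: screws midway at column 392, rails at 393, plate at 393. I'll slide it into the channel.

carry_out(
  rows=[
    [[0.003,0,0,0],[0.007,0,0,0],[0.011,0,0,0],[0.015,0,0,0],[0.019,0,0,0],[0.023,0,0,0],[0.027,0,0,0],[0.031,0,0,0],[0.035,0,0,0],[0.038,0,0,0],[0.04,0,0,0],[0.04,0,0,0]],
  ],
)

```text
clock: 9.27
position: [0.5115, 0.1143, 0.0349]
tool_rot: [3.141, 0.001, 0.163]
force: [-4.2, -0.4, 8.7]
grip_width: 0.013
finger_force: 70.6
```

```bash
python3 - <<'E'
from h import *
s=bot.observe();print(s["position"],s["force"],s["moment"],s["tool_rot"])
f=bot.grab_frame("wrist");save(f,"w6.png",s=1.5)
for l in ("bed_clips","clip_left","clip_right","bed_mouth"):
    for r in bot.spot_point(f,l)[:2]: print(l,r)
E
```

```text
[0.51150799 0.11431107 0.03490433] [-4.22158561 -0.36654551  8.6599269 ] [-0.08400066  0.70424411 -0.01624629] [3.14145875e+00 7.76374976e-04 1.62617652e-01]
bed_clips {'position': [261.6, 7.7], 'conf': 0.96}Traceback (most recent call last):
  File "<stdin>", line 5, in <module>
ValueError: it knows: awl_grip, bed, bed_clips, bed_mouth, gluepot_mid, phone_mid, plate_grip, plate_groove, slipper_mid, spare_grip, waxtin_mid
```

View pics/w6.png

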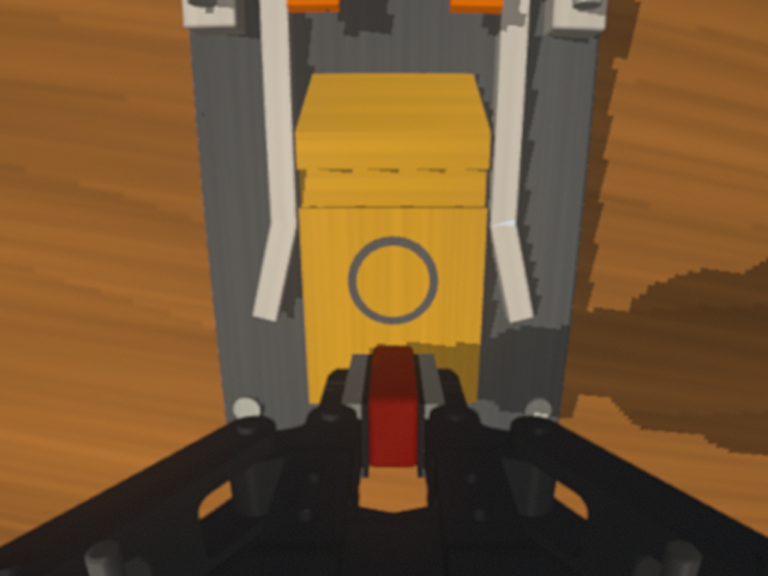

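Pre-clip position reached and well centred; the rails at (285,220) and (503,222) straddle the plate. I'll track the orange clips with the fixed side camera to see them lift and drop.

```bash
cat > e.py <<'E'
from h import *
s=bot.observe()
f=bot.grab_frame("side");im=np.array(f["pixels"])[185:245,205:260]
h=cv2.cvtColor(im,cv2.COLOR_RGB2HSV)
m=((h[...,0]>=4)&(h[...,0]<=15)&(h[...,1]>190)&(h[...,2]>120)).astype(np.uint8)
n,_,st,c=cv2.connectedComponentsWithStats(m)
print(s["position"].round(4),"F",s["force"].round(1),"M",s["moment"].round(2),[(st[i,4],c[i].round(2)) for i in range(1,n) if st[i,4]>8])
a=s["position"]-np.array([.4722,.1079,0]);print("bed x grip",-117+1e3*(a[0]*np.cos(.163)+a[1]*np.sin(.163)))
E
python3 e.py
```

```text
[0.5115 0.1143 0.0349] F [-3.4 -1.7  6.6] M [-0.18  0.63 -0.03] [(np.int32(1373), array([23.32, 26.29])), (np.int32(47), array([23.79, 19.89])), (np.int32(55), array([21.87, 33.38]))]
bed x grip -77.14390367957768
```

carry_out(
  rows=[
    [[0.001,0,-0.0002,0],[0.003,0,-0.0002,0],[0.005,0,-0.0002,0],[0.006,0,-0.0002,0],[0.006,0,-0.0002,0]],
  ],
)

```text
clock: 9.83
position: [0.518, 0.1154, 0.0349]
tool_rot: [-3.141, -0.0, 0.163]
force: [1.0, -0.0, -2.3]
grip_width: 0.0129
finger_force: 69.2
```

```bash
python3 e.py
```

```text
[0.518  0.1154 0.0349] F [ 1.  -0.  -2.3] M [ 0.08 -0.16  0.01] [(np.int32(1369), array([23.15, 26.34])), (np.int32(47), array([23.79, 19.89])), (np.int32(55), array([21.87, 33.38]))]
bed x grip -70.5731991512231
```

carry_out(
  rows=[
    [[0.001,0,0,0],[0.002,0,0,0],[0.003,0,0,0],[0.004,0,0,0],[0.004,0,0,0]],
  ],
)

```text
clock: 10.3
position: [0.5218, 0.1159, 0.035]
tool_rot: [-3.142, -0.0, 0.162]
force: [-0.7, 0.1, -2.8]
grip_width: 0.0127
finger_force: 69.2
```

```bash
python3 e.py
```

```text
[0.5218 0.1159 0.035 ] F [-0.7  0.1 -2.8] M [ 0.02 -0.08 -0.01] [(np.int32(1359), array([22.92, 26.5 ])), (np.int32(47), array([23.79, 19.89])), (np.int32(55), array([21.87, 33.38]))]
bed x grip -66.74378945721648
```

carry_out(
  rows=[
    [[0.001,0,0,0],[0.002,0,0,0],[0.003,0,0,0],[0.004,0,0,0],[0.004,0,0,0]],
  ],
)

```text
clock: 10.77
position: [0.5258, 0.1165, 0.035]
tool_rot: [-3.142, -0.0, 0.163]
force: [0.3, 0.3, -2.8]
grip_width: 0.013
finger_force: 69.2
```

```bash
python3 e.py
```

```text
[0.5258 0.1165 0.035 ] F [ 0.3  0.3 -2.8] M [ 0.01 -0.07  0.01] [(np.int32(1344), array([22.5 , 26.85])), (np.int32(47), array([23.79, 19.89])), (np.int32(56), array([21.96, 33.32]))]
bed x grip -62.71983776102066
```

carry_out(
  rows=[
    [[0.001,0,0,0],[0.002,0,0,0],[0.003,0,0,0],[0.004,0,0,0],[0.004,0,0,0]],
  ],
)

```text
clock: 11.23
position: [0.5297, 0.1172, 0.035]
tool_rot: [-3.142, -0.0, 0.162]
force: [-0.3, -0.2, -2.5]
grip_width: 0.0133
finger_force: 69.2
```

```bash
python3 e.py
```

```text
[0.5297 0.1172 0.035 ] F [-0.3 -0.2 -2.5] M [-0.02 -0.11 -0.01] [(np.int32(1326), array([22.17, 27.09])), (np.int32(47), array([23.79, 19.89])), (np.int32(56), array([21.95, 33.38]))]
bed x grip -58.71980316103835
```

carry_out(
  rows=[
    [[0.001,0,0,0],[0.002,0,0,0],[0.003,0,0,0],[0.003,0,0,0]],
  ],
)

```text
clock: 11.62
position: [0.5327, 0.1177, 0.035]
tool_rot: [-3.142, -0.0, 0.163]
force: [-0.1, -0.2, -2.6]
grip_width: 0.0131
finger_force: 69.2
```

```bash
python3 e.py
```

```text
[0.5327 0.1177 0.035 ] F [-0.1 -0.2 -2.6] M [-0.02 -0.09  0.02] [(np.int32(1311), array([21.79, 27.29])), (np.int32(47), array([23.79, 19.89])), (np.int32(56), array([21.95, 33.38]))]
bed x grip -55.74826715693771
```

carry_out(
  rows=[
    [[0.001,0,0,0],[0.002,0,0,0],[0.003,0,0,0],[0.003,0,0,0]],
  ],
)

```text
clock: 12.0
position: [0.5356, 0.1182, 0.035]
tool_rot: [-3.141, -0.0, 0.163]
force: [0.9, -0.4, -3.3]
grip_width: 0.013
finger_force: 69.2
```

```bash
python3 e.py
```

```text
[0.5356 0.1182 0.035 ] F [ 0.9 -0.4 -3.3] M [ 0.02 -0.05 -0.03] [(np.int32(1300), array([21.55, 27.51])), (np.int32(47), array([23.79, 19.89])), (np.int32(57), array([21.98, 33.39]))]
bed x grip -52.75224327641632
```

carry_out(
  rows=[
    [[0.001,0,0,0],[0.002,0,0,0],[0.003,0,0,0],[0.003,0,0,0]],
  ],
)

```text
clock: 12.38
position: [0.5386, 0.1187, 0.035]
tool_rot: [-3.142, -0.0, 0.163]
force: [-0.2, 0.1, -2.4]
grip_width: 0.0128
finger_force: 69.2
```

```bash
python3 e.py
```

```text
[0.5386 0.1187 0.035 ] F [-0.2  0.1 -2.4] M [ 0.02 -0.08 -0.04] [(np.int32(1283), array([21.2 , 27.81])), (np.int32(47), array([23.79, 19.89])), (np.int32(56), array([21.91, 33.46]))]
bed x grip -49.742600365319916
```

carry_out(
  rows=[
    [[0.001,0,0,0],[0.002,0,0,0],[0.003,0,0,0],[0.003,0,0,0]],
  ],
)

```text
clock: 12.77
position: [0.5415, 0.1191, 0.035]
tool_rot: [-3.142, -0.0, 0.163]
force: [0.8, -0.6, -2.3]
grip_width: 0.0131
finger_force: 69.2
```

```bash
python3 e.py
```

```text
[0.5415 0.1191 0.035 ] F [ 0.8 -0.6 -2.3] M [ 0.04 -0.05  0.06] [(np.int32(1267), array([20.89, 28.04])), (np.int32(47), array([23.79, 19.89])), (np.int32(57), array([21.98, 33.39]))]
bed x grip -46.75885340683671
```

carry_out(
  rows=[
    [[0.001,0,0,0],[0.002,0,0,0],[0.003,0,0,0],[0.003,0,0,0]],
  ],
)

```text
clock: 13.15
position: [0.5435, 0.1194, 0.0349]
tool_rot: [3.141, 0.002, 0.163]
force: [-7.1, -0.8, 5.3]
grip_width: 0.0133
finger_force: 70.2
```

```bash
python3 e.py
```

```text
[0.5435 0.1194 0.0349] F [-7.1 -0.8  5.3] M [-0.22  1.28  0.02] [(np.int32(1256), array([20.66, 28.26])), (np.int32(46), array([23.72, 19.89])), (np.int32(54), array([21.69, 33.41]))]
bed x grip -44.82524756083238
```

carry_out(
  rows=[
    [[0.001,0,0,0],[0.002,0,0,0],[0.003,0,0,0],[0.003,0,0,0]],
  ],
)

```text
clock: 13.53
position: [0.5463, 0.1198, 0.035]
tool_rot: [3.141, 0.002, 0.163]
force: [-8.2, -1.6, 4.9]
grip_width: 0.0132
finger_force: 70.3
```

```bash
python3 e.py
```

```text
[0.5463 0.1198 0.035 ] F [-8.2 -1.6  4.9] M [-0.21  1.43 -0.  ] [(np.int32(1242), array([20.33, 28.56])), (np.int32(48), array([23.73, 19.73])), (np.int32(55), array([21.76, 33.33]))]
bed x grip -41.91459142912959
```

carry_out(
  rows=[
    [[0.001,0,0,0],[0.002,0,0,0],[0.003,0,0,0],[0.004,0,0,0],[0.005,0,0,0],[0.006,0,0,0],[0.006,0,0,0]],
  ],
)

```text
clock: 14.17
position: [0.5521, 0.1208, 0.0349]
tool_rot: [3.141, 0.002, 0.163]
force: [-8.6, -1.4, 5.4]
grip_width: 0.0134
finger_force: 70.4
```

```bash
python3 e.py
```

```text
[0.5521 0.1208 0.0349] F [-8.6 -1.4  5.4] M [-0.2   1.48 -0.02] [(np.int32(1204), array([19.65, 29.02])), (np.int32(43), array([23.67, 19.21])), (np.int32(60), array([21.8, 32.9]))]
bed x grip -36.03353849090681
```

carry_out(
  rows=[
    [[0.001,0,0,0],[0.002,0,0,0],[0.003,0,0,0],[0.004,0,0,0],[0.005,0,0,0],[0.006,0,0,0],[0.006,0,0,0]],
  ],
)

```text
clock: 14.8
position: [0.5584, 0.1218, 0.035]
tool_rot: [3.141, 0.001, 0.163]
force: [-6.8, -1.7, 3.3]
grip_width: 0.013
finger_force: 70.1
```

```bash
python3 e.py
```

```text
[0.5584 0.1218 0.035 ] F [-6.8 -1.7  3.3] M [-0.17  1.05 -0.02] [(np.int32(1167), array([18.98, 29.84])), (np.int32(41), array([23.51, 19.15])), (np.int32(61), array([21.8, 32.7]))]
bed x grip -29.65368441584549
```

carry_out(
  rows=[
    [[0.001,0,0,0],[0.002,0,0,0],[0.003,0,0,0],[0.004,0,0,0],[0.005,0,0,0],[0.006,0,0,0],[0.006,0,0,0]],
  ],
)

```text
clock: 15.43
position: [0.5645, 0.1228, 0.035]
tool_rot: [3.141, 0.001, 0.163]
force: [-5.7, -1.3, 2.0]
grip_width: 0.0132
finger_force: 69.9
```

```bash
python3 e.py
```

```text
[0.5645 0.1228 0.035 ] F [-5.7 -1.3  2. ] M [-0.18  0.93  0.01] [(np.int32(1133), array([18.38, 30.52])), (np.int32(41), array([23.39, 19.15])), (np.int32(61), array([21.75, 32.77]))]
bed x grip -23.515446494628662
```

carry_out(
  rows=[
    [[0.001,0,0,0],[0.002,0,0,0],[0.003,0,0,0],[0.004,0,0,0],[0.004,0,0,0]],
  ],
)

```text
clock: 15.9
position: [0.5685, 0.1235, 0.035]
tool_rot: [3.141, 0.001, 0.163]
force: [-4.5, -1.2, 1.4]
grip_width: 0.0129
finger_force: 69.8
```

```bash
python3 e.py
```

```text
[0.5685 0.1235 0.035 ] F [-4.5 -1.2  1.4] M [-0.12  0.77 -0.01] [(np.int32(1114), array([17.99, 30.79])), (np.int32(41), array([23.39, 19.15])), (np.int32(61), array([21.87, 32.8 ]))]
bed x grip -19.471614810939528
```

carry_out(
  rows=[
    [[0.0005,0,0,0],[0.001,0,0,0],[0.0015,0,0,0],[0.002,0,0,0],[0.002,0,0,0]],
  ],
)

```text
clock: 16.37
position: [0.5713, 0.124, 0.035]
tool_rot: [-3.141, -0.001, 0.162]
force: [0.6, 0.3, -3.7]
grip_width: 0.0125
finger_force: 69.0
```

```bash
python3 e.py
```

```text
[0.5713 0.124  0.035 ] F [ 0.6  0.3 -3.7] M [-0.03 -0.05  0.04] [(np.int32(1103), array([17.83, 31.07])), (np.int32(44), array([23.59, 19.27])), (np.int32(59), array([21.85, 32.92]))]
bed x grip -16.621946533233
```

carry_out(
  rows=[
    [[0.0005,0,0,0],[0.001,0,0,0],[0.001,0,0,0]],
  ],
)

```text
clock: 16.67
position: [0.5722, 0.1242, 0.035]
tool_rot: [-3.141, -0.001, 0.163]
force: [3.0, 0.4, -3.3]
grip_width: 0.0131
finger_force: 68.9
```

```bash
python3 e.py
```

```text
[0.5722 0.1242 0.035 ] F [ 3.   0.4 -3.3] M [-0.   -0.34  0.02] [(np.int32(1097), array([17.7 , 31.11])), (np.int32(48), array([23.73, 19.73])), (np.int32(56), array([21.79, 33.14]))]
bed x grip -15.650178726121865
```

carry_out(
  rows=[
    [[0.0005,0,0,0],[0.001,0,0,0],[0.001,0,0,0]],
  ],
)

```text
clock: 16.97
position: [0.573, 0.1243, 0.035]
tool_rot: [-3.141, -0.0, 0.162]
force: [2.0, 1.1, -4.3]
grip_width: 0.0128
finger_force: 68.9
```

```bash
python3 e.py
```

```text
[0.573  0.1243 0.035 ] F [ 2.   1.1 -4.3] M [ 0.11 -0.45 -0.04] [(np.int32(1095), array([17.69, 31.27])), (np.int32(49), array([23.78, 19.8 ])), (np.int32(54), array([21.81, 33.39]))]
bed x grip -14.850440936753088
```

carry_out(
  rows=[
    [[0.0005,0,0,0],[0.001,0,0,0],[0.001,0,0,0]],
  ],
)

```text
clock: 17.27
position: [0.5734, 0.1244, 0.035]
tool_rot: [3.141, 0.001, 0.163]
force: [-3.8, -0.1, 2.5]
grip_width: 0.0133
finger_force: 69.7
```

```bash
python3 e.py
```

```text
[0.5734 0.1244 0.035 ] F [-3.8 -0.1  2.5] M [-0.08  0.8  -0.01] [(np.int32(1094), array([17.69, 31.24])), (np.int32(49), array([23.78, 19.8 ])), (np.int32(54), array([21.81, 33.39]))]
bed x grip -14.50107719208087
```

carry_out(
  rows=[
    [[0.0003,0,0,0],[0.0006,0,0,0],[0.0006,0,0,0]],
  ],
)

```text
clock: 17.57
position: [0.5744, 0.1245, 0.035]
tool_rot: [-3.142, 0.0, 0.163]
force: [-4.2, 0.0, 1.3]
grip_width: 0.0129
finger_force: 69.7
```

```bash
python3 e.py
```

```text
[0.5744 0.1245 0.035 ] F [-4.2  0.   1.3] M [-0.08  0.75  0.02] [(np.int32(1089), array([17.56, 31.27])), (np.int32(49), array([23.78, 19.8 ])), (np.int32(54), array([21.81, 33.39]))]
bed x grip -13.460317063829265
```

carry_out(
  rows=[
    [[0.0003,0,0,0],[0.0005,0,0,0],[0.0005,0,0,0]],
  ],
)

```text
clock: 17.87
position: [0.575, 0.1246, 0.035]
tool_rot: [-3.142, 0.0, 0.163]
force: [-2.8, 0.5, -0.7]
grip_width: 0.0131
finger_force: 69.5
```

carry_out(
  rows=[
    [[0.0003,0,0,0],[0.0003,0,0,0],[0.0003,0,0,0]],
  ],
)

```text
clock: 18.12
position: [0.5753, 0.1247, 0.035]
tool_rot: [-3.142, -0.0, 0.163]
force: [-2.9, -0.4, -0.5]
grip_width: 0.0129
finger_force: 69.5
```

```bash
python3 e.py
```

```text
[0.5753 0.1247 0.035 ] F [-2.9 -0.4 -0.5] M [-0.11  0.64  0.09] [(np.int32(1083), array([17.46, 31.45])), (np.int32(49), array([23.78, 19.8 ])), (np.int32(54), array([21.81, 33.39]))]
bed x grip -12.559723023139327
```

carry_out(
  rows=[
    [[0.0002,0,0,0],[0.0004,0,0,0],[0.0004,0,0,0]],
  ],
)

```text
clock: 18.42
position: [0.5756, 0.1247, 0.035]
tool_rot: [3.142, 0.0, 0.163]
force: [-4.4, -1.2, -0.1]
grip_width: 0.0132
finger_force: 69.5
```

carry_out(
  rows=[
    [[0.0002,0,0,0],[0.0004,0,0,0],[0.0004,0,0,0]],
  ],
)

```text
clock: 18.67
position: [0.5757, 0.1247, 0.035]
tool_rot: [3.141, 0.001, 0.163]
force: [-6.0, -1.0, 1.8]
grip_width: 0.0125
finger_force: 69.7
```

```bash
python3 e.py
```

```text
[0.5757 0.1247 0.035 ] F [-6.  -1.   1.8] M [-0.1   1.24 -0.  ] [(np.int32(1085), array([17.51, 31.55])), (np.int32(49), array([23.78, 19.8 ])), (np.int32(54), array([21.81, 33.39]))]
bed x grip -12.186826233302554
```

carry_out(
  rows=[
    [[0.0002,0,0,0],[0.0004,0,0,0],[0.0004,0,0,0]],
  ],
)

```text
clock: 18.97
position: [0.5757, 0.1247, 0.035]
tool_rot: [3.141, 0.001, 0.163]
force: [-9.1, -1.1, 5.0]
grip_width: 0.0126
finger_force: 70.1
```

carry_out(
  rows=[
    [[0.0002,0,0,0],[0.0003,0,0,0],[0.0003,0,0,0],[0.0003,0,0,0]],
  ],
)

```text
clock: 19.3
position: [0.5758, 0.1247, 0.0349]
tool_rot: [3.141, 0.002, 0.163]
force: [-11.1, -1.7, 6.9]
grip_width: 0.0134
finger_force: 70.4
```

```bash
python3 e.py
```

```text
[0.5758 0.1247 0.0349] F [-11.1  -1.7   6.9] M [-0.18  2.07 -0.08] [(np.int32(1079), array([17.44, 31.44])), (np.int32(49), array([23.78, 19.8 ])), (np.int32(54), array([21.81, 33.39]))]
bed x grip -12.089216834092014
```

Against the stop at 11 N. Relax, release and retreat.

carry_out(
  rows=[
    [[-0.0006,0,0,0],[-0.0008,0,0,0],[-0.0008,0,0,0]],
  ],
)

```text
clock: 19.6
position: [0.5758, 0.1247, 0.035]
tool_rot: [3.142, 0.0, 0.163]
force: [-5.7, 0.2, 1.7]
grip_width: 0.0129
finger_force: 69.4
```

carry_out(
  rows=[
    [[0,0,0,0],[0,0,0,0],[0,0,0,0],[0,0,0,0],[0,0,0,0],[0,0,0,0]],
  ],
  grip=0.045,
)

```text
clock: 20.1
position: [0.5761, 0.1248, 0.035]
tool_rot: [-3.142, -0.0, 0.163]
force: [0.6, -0.8, -0.6]
grip_width: 0.0444
finger_force: 0.0
```

carry_out(
  rows=[
    [[0,0,-0.01,0],[0,0,-0.03,0],[0,0,-0.06,0],[0,0,-0.09,0],[0,0,-0.12,0],[-0.02,0,-0.15,0],[-0.05,0,-0.17,0],[-0.05,0,-0.17,0],[-0.05,0,-0.17,0]],
  ],
)

```text
clock: 20.85
position: [0.5264, 0.1166, 0.2072]
tool_rot: [3.141, -0.003, 0.163]
force: [0.8, 1.1, -0.3]
grip_width: 0.0448
finger_force: 0.0
```

```bash
python3 e.py; python3 - <<'E'
from h import *
f=bot.grab_frame("wrist");g=bot.grab_frame("side")
for x,n,c in((f,"a",None),(g,"b",(190,160,290,240))):save(x,n+".png",c,1 if c is None else 3)
p=proj(f,[.63,.13,.03]).astype(int);print(p)
a=np.array(f["pixels"])[:240,120:400];b=cv2.resize(np.array(g["pixels"])[165:245,195:285],(480,427),interpolation=cv2.INTER_CUBIC)
a=cv2.resize(a,(320,274));o=np.zeros((427,800,3),np.uint8);o[:274,:320]=a;o[:,320:]=b
cv2.imwrite("pics/final.png",o[...,::-1])
E
```

```text
[0.5264 0.1166 0.2072] F [ 0.8  1.1 -0.3] M [ 0.07 -0.03 -0.01] [(np.int32(1311), array([21.99, 26.92])), (np.int32(48), array([52.52, 10.19])), (np.int32(48), array([23.73, 19.73])), (np.int32(13), array([40.15, 27.23])), (np.int32(54), array([21.81, 33.39]))]
bed x grip -62.08212573121999
[265  75]
```

View pics/final.png

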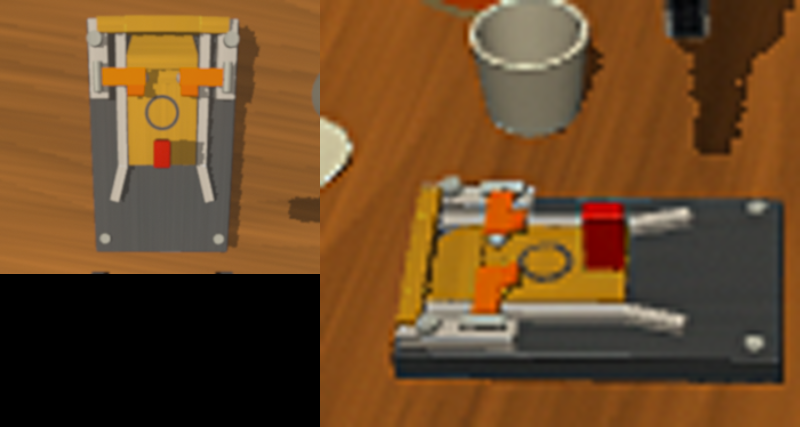

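The plate lies flat in the channel with its nose at the stop bar (432,250). Both orange clips (500,215) and (492,290) sit over the groove, and the gripper is clear.

```bash
python3 -c "
from workcell import bot
print(bot.job_done())"
```

```text
the job is handed in; nothing more can be done
None
```

The medium brass plate is in the holder against the stop with both clips snapped into its groove (highest force reading while sliding: about 11 N), the gripper is clear, nothing else was touched, and the job is handed in.

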